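# Shut the sunglasses case by tucking its flap under the clip

## Robot

A 7-joint arm with a two-finger parallel gripper is mounted at the origin on the work surface. World frame = base frame: x ahead of the robot, y to its left, z up, the work surface at z = 0. Lengths are in m, angles in rad, forces in N, time in s.
With the tool pointing down it reaches from about 0.4 to 0.875 m from the base axis. Payload 4.4 kg.
Tool frame: the origin (TCP) lies on the centre line of the jaws, within the pads' length; the fingertips stand 17 mm ahead of it and the grasp point (between the pads) lies 2 mm behind it (bot.tip_reach is the distance from the TCP to the fingertips, in m); z points along the fingers, y is the direction in which the jaws open and shut (so a half turn about z gives the same grasp; the last joint's range is limited). The gripper opens to 85 mm and grips with 20 to 120 N. Pads are 22 mm wide; open, the fingers measure 114 mm over their backs; the gripper's body (76 mm by 85 mm) begins 54 mm behind the grasp point. The pads swing forward as they close: fully open they stand 13 mm farther back than shut.
Start: joints at [-1.414, 0.628, 0.038, 1.517, -0.027, 0.996, -0.02], TCP at [0.144, 0.634, 0.248] pointing down, gripper open.
Joint ranges: [-3.06, 3.06], [-0.37, 2.12], [-1.25, 1.32], [0.18, 2.47], [-1.1, 4.24], [0.23, 1.98], [-2.94, 2.94]. Speed limits (rad/s): [2.57, 2.57, 3.14, 3.14, 3.14, 3.14, 3.14].

## Interface

Orientations are given as a unit quaternion [x, y, z, w].
In Python, from station import sense, vision, order, bot gives the robot as it stands.
- The arm moves only by the shell command python3 -m crank 'ROWS' [OPENING] [FORCE]. ROWS is text: rows parted by semicolons, each of 6 numbers parted by spaces: the shift along the tool's x, y, z normalised to -1 to 1, where 1 is 0.25 m, then the turn, a rotation vector about the tool's x, y, z normalised to -1 to 1, where 1 is pi rad. A call has 1 to 12 rows; each row shifts and turns the pose as measured when the row begins, along the tool's axes as they then stand; what a row does not reach is not made up. A row lasts 1/8 s, in which the tool goes at most 62.5 mm and 10.7 degrees, less where a joint would pass 70% of its speed; a pose out of reach is approached as far as the arm can. A call with a number of a shift or a turn outside -1 to 1 is refused whole. A call with a gripper value outside its range is refused whole. OPENING is the gripper command: -1 is fully open, 1 is shut, values between are in proportion, set as the call begins (- or left out, the last holds). The fingers move at their own pace and stop on an object; FORCE is the grip in N (left out, the last holds). Time passes only in rows, so rows that do not move let the fingers close. It gives the time, the measured TCP pose, the force and the opening at its end, in the units of the state.
- sense(): the state, without advancing time (a new reading comes with each control period).
- vision.grab_frame(name): name is "scene" or "top" or "wrist"; returns a dict with "image" (384x512x3 uint8, red, green, blue), "range_z" (384x512 float32, m along the optical axis (not along the pixel's ray), 0 where there is no reading), "intrinsics" (3x3 intrinsics, pixels), "k1" (the pictures are not rectified: a ray, as slopes to the right and down, at radius r is drawn at 1 + k1 r^2 times it, then the intrinsics apply), "R" (3x3) and "t" (3): a world point X has camera coordinates R X + t; the wrist camera has in their place "mount" (4x4, takes a point from camera to tool coordinates, whose origin is the TCP and whose axes are the flange's). Camera axes: x right, y down, z forward; pixel columns grow to the right and rows downward; lengths in m; the calibration is good to about 2 mm. A picture is of the moment at which its call begins: read the wrist's pose just before it.
- order.job_done(): hands the job in, once; it reports no verdict.
The state is a dict: "time": time; "joints": joint angles; "joint_vel": joint speeds; "effort": joint torques, N m; "position": TCP position; "orientation": TCP orientation; "ft_force": force on the tool from outside, world axes, zero at the start; "torque": the same for the moment, N m; "finger_gap": opening from 0.0 (shut) to 1.0 (fully open).
Only numpy, scipy, OpenCV 4.12 (cv2) and the standard library are available. Lean on these libraries where they do the work, as an engineer would, in place of code of your own. Each camera call takes 0.05 s, during which the arm holds its last target.

## Task

The sunglasses lie in their open case, whose flap stands up. With the fingertips alone, fold the flap over and press it flat on the case, then push it (it has a raised ridge for that) towards the steel clip until its front edge is tucked fully home under the clip's lip, and let go so that it stays shut by itself. Pick nothing up, keep the sunglasses in the case and leave the other things on the ledge where they lie.

Things in the scene. Friction and masses are not known exactly. Their poses are not given: they have to be found in the camera images.
- case: Black plastic sunglasses case, a tray 108 (x) x 176 (y) x 36 mm high with 4 mm walls, fixed to the ledge. Origin: centre of its underside, on the ledge. Its +x points from the flap's hinge (the side nearer the robot) to the steel clip, y runs along the hinge, z is up. The inside is open from x = -18 to +50 mm; a deck level with the rim covers the rest, under the hinge.
- flap (a joint): Angle of the flap, a stiff black plate 160 mm wide (y), 4 mm thick, reaching 75 mm from its hinge axis to its front edge. 0 = lying flat on the case (a firm stop), about 1.57 = upright; at first about 1.7 to 2.1, leaning a little back towards the robot. A weak spring (0.035 N m/rad) opens it again to about 1.9 whenever it is let go untucked, so it takes about 2 N pressed 33 mm from the axis to hold it flat.
- flap_slide (a joint): How far the flap's hinge axis has slid towards the clip, in m: 0 = fully back, 0.018 = fully home (a firm stop). It slides along the case's x, with about 3 N of friction, and stays where it is left. The hinge axis is 39 mm above the ledge, at x = -43 mm of the case plus this value. Lying flat, the front edge is at x = 32 mm plus this value and meets the lip's mouth at 0.008. Beyond that the flap can no longer be folded down past the lip, it must first be pushed back.
- flap_hinge (a point): Middle of the flap's hinge axis.
- flap_edge (a point): Middle of the flap's front edge (75 mm from the axis, half-way through its thickness).
- flap_ridge (a point): Top middle of the ridge on the flap's outer face (the face towards the robot when open, upper when flat). The ridge is 80 mm long (y), 6 mm high and 6 mm thick, and stands 46 to 52 mm from the hinge axis. Lying flat, the flap's upper face is 41 mm above the ledge and the ridge's top 47 mm.
- clip_lip (a point): Middle of the lower rim of the mouth of the clip's lip. The clip is steel, 70 mm wide, fixed in the middle of the case's far long side; its lip, 5 mm thick, overhangs the case from x = 40 to 58 mm, its underside 43.5 mm and its top 48.5 mm above the ledge, so the flap's 4 mm plate passes beneath it with 2.5 mm to spare.
- glasses_mid (a point): Middle of the folded black sunglasses (131 x 48 x 19 mm), loose in the case, below its rim.
- comb: Wooden comb, 165 x 28 x 6 mm, loose on the ledge just beyond the clip side of the case, roughly along it. Origin: centre of its underside.
- watch: Steel wrist watch laid out straight, 172 x 42 x 11 mm, loose. Origin: centre of its underside; length along y.
- coin_dish: Round white ceramic dish with coins, 100 mm across, 22 mm high, loose. Origin: centre of its underside.
- jelly_jar: Small jar with a lid, 60 mm across, 55 mm high, loose. Origin: centre of its underside.
- phone: Black phone lying flat, 72 x 150 x 9 mm, loose. Origin: centre of its underside; length along y.
- padlock: Brass padlock lying flat, about 34 x 55 x 14 mm, loose. Origin: on the ledge, in the middle of it.
There are look-alikes about, which are no part of the job. There is more than one size of the case; the one meant has the size given above.

How it is judged:
By the outcome, as a careful person would: the job done as asked, in the order asked, and still so for the second after the job is handed in, with the robot touching nothing.
It also fails if it takes over 40 s, if anything falls off the work surface, if the arm or the gripper's body presses on something with over 40 N, if the wrist force passes 120 N, or if a joint passes its speed limit or range.

## Working session

There is one attempt and no reset: what is moved stays moved. The work goes in short steps, Python scripts to look and compute and a shell command to move; the robot and the scene stay as the last step left them, time stands still between calls to the robot, and variables do not carry over. Pictures are saved under pics/ and viewed, and the job is handed in when it is done.

```bash
ls; mkdir -p pics
python3 - <<'E'
from station import sense, vision, order, bot
import cv2
s=sense(); print(s)
print([a for a in dir(bot) if a[0]!='_'], bot.tip_reach)
for n in ["scene","top","wrist"]:
    f=vision.grab_frame(n); cv2.imwrite(f"pics/{n}0.png",f["image"][:,:,::-1])
    print(n,f["intrinsics"],f["k1"],f.get("R"),f.get("t"),f.get("mount"))
E
```

```text
pics
{'time': 0.0, 'joints': array([-1.41381631,  0.62934443,  0.03848195,  1.51842285, -0.02700846,
        0.99623782, -0.02000379]), 'joint_vel': array([ 3.40979165e-04,  2.32145367e-03, -7.35299718e-05,  6.47831554e-04,
        6.06944339e-04,  2.44427539e-04,  6.74105779e-04]), 'effort': array([-2.96755388e-04, -5.63390493e+01,  1.22615643e+00, -1.93449658e+01,
        1.09467900e-02,  1.05767316e-02, -2.00797672e-05]), 'position': array([0.14347172, 0.63335116, 0.24737333]), 'orientation': array([ 1.11180618e-01,  9.93799766e-01, -9.42892049e-04, -8.42847945e-05]), 'ft_force': array([ 0.91275665, -0.66720982,  0.54356252]), 'torque': array([ 0.00509989, -0.01288991, -0.00354741]), 'finger_gap': 0.9993137482139587}
['PlanningError', 'tip_reach'] 0.017
scene [[367.05204642   0.         259.33749921]
 [  0.         367.05204642 189.03380105]
 [  0.           0.           1.        ]] -0.03685012126294762 [[-0.30763994  0.95138981  0.01466628]
 [ 0.62808219  0.21462601 -0.74796286]
 [-0.71475201 -0.22089162 -0.66357853]] [ 0.15417867 -0.29993609  1.47664151] None
top [[449.42419653   0.         257.56414556]
 [  0.         449.42419653 194.57219815]
 [  0.           0.           1.        ]] -0.08870258100123479 [[ 0.00588944 -0.99996495  0.00595129]
 [-0.99555122 -0.00642291 -0.09400274]
 [ 0.09403767 -0.00537119 -0.99555415]] [-0.0195142   0.57299918  1.13674238] None
wrist [[336.06107554   0.         258.58812694]
 [  0.         336.06107554 191.39515007]
 [  0.           0.           1.        ]] -0.0464218833133501 None None [[ 3.41863361e-04 -9.49482287e-01 -3.13820442e-01  8.04568513e-02]
 [ 9.99999822e-01  1.70890613e-04  5.72319920e-04 -1.26480079e-04]
 [-4.89778659e-04 -3.13820582e-01  9.49482176e-01 -1.26910814e-01]
 [ 0.00000000e+00  0.00000000e+00  0.00000000e+00  1.00000000e+00]]
```

View pics/scene0.png

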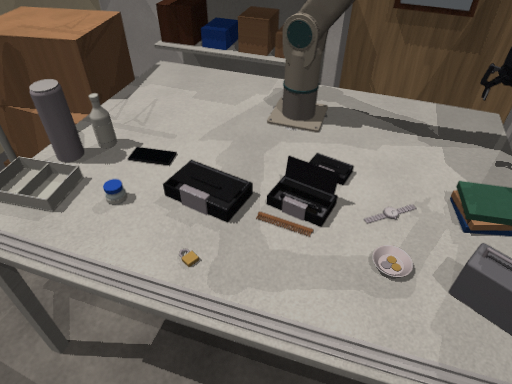

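View pics/top0.png

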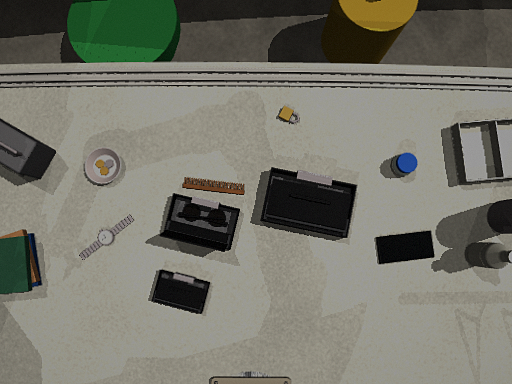

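View pics/wrist0.png

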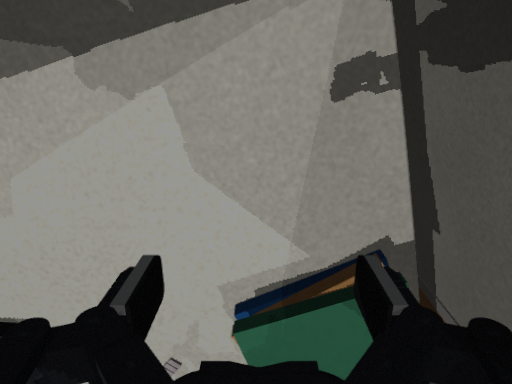

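The picture shows the target: the open case with the sunglasses, at about (200,222) in the top view. The larger closed case at (310,203) and the small closed one at (182,290) are look-alikes. The comb lies above it at (213,186).

```bash
cat > h.py <<'E'
from station import sense, vision, order, bot
import cv2, numpy as np
from scipy.spatial.transform import Rotation as Ro
def grab(n):
    s=sense(); f=vision.grab_frame(n)
    if "mount" in f and f.get("mount") is not None:
        T=np.eye(4); T[:3,:3]=Ro.from_quat(s["orientation"]).as_matrix(); T[:3,3]=s["position"]
        M=T@f["mount"]; f["R"]=M[:3,:3].T; f["t"]=-M[:3,:3].T@M[:3,3]
    return f
def slopes(f,uv):
    K=f["intrinsics"]; uv=np.atleast_2d(uv).astype(float)
    d=np.stack([(uv[:,0]-K[0,2])/K[0,0],(uv[:,1]-K[1,2])/K[1,1]],1)
    x=d.copy()
    for _ in range(20): x=d/(1+f["k1"]*(x**2).sum(1,keepdims=True))
    return x
def ray(f,uv):
    x=slopes(f,uv); d=np.c_[x,np.ones(len(x))]@f["R"]
    return -f["R"].T@f["t"], d
def onz(f,uv,z):
    c,d=ray(f,uv); k=(z-c[2])/d[:,2]; return c+d*k[:,None]
def depthpt(f,uv):
    uv=np.atleast_2d(uv); x=slopes(f,uv); z=f["range_z"][uv[:,1].astype(int),uv[:,0].astype(int)]
    return (np.c_[x,np.ones(len(x))]*z[:,None]-f["t"])@f["R"]
def proj(f,X):
    p=np.atleast_2d(X)@f["R"].T+f["t"]; s=p[:,:2]/p[:,2:]; s=s*(1+f["k1"]*(s**2).sum(1,keepdims=True))
    K=f["intrinsics"]; return s*[K[0,0],K[1,1]]+[K[0,2],K[1,2]]
def cloud(f):
    h,w=f["range_z"].shape; u,v=np.meshgrid(np.arange(w),np.arange(h))
    return depthpt(f,np.c_[u.ravel(),v.ravel()]).reshape(h,w,3)
E
python3 - <<'E'
from h import *
f=grab("top"); im=f["image"]
c=im[170:270,145:255]; cv2.imwrite("pics/topc.png",cv2.resize(c,None,fx=6,fy=6,interpolation=cv2.INTER_CUBIC)[:,:,::-1])
P=cloud(f); 
for v in range(185,262,4): print(v,[int(round(1000*P[v,u,2])) for u in range(156,250,6)])
g=grab("scene"); c=g["image"][140:250,245:360]; cv2.imwrite("pics/scc.png",cv2.resize(c,None,fx=5,fy=5,interpolation=cv2.INTER_CUBIC)[:,:,::-1])
E
```

```text
185 [-1, 0, -2, -2, 4, 1, 4, 2, 4, -2, 3, 6, -3, 3, 1, 2]
189 [-2, 0, -2, -3, -3, -5, -3, 2, 4, 2, 5, 4, 3, 4, 2, -2]
193 [-4, -4, 3, 39, 0, 0, -3, -2, -2, -4, 2, -3, -2, 4, 4, 2]
197 [-1, 1, 3, 17, 1, 31, 45, 46, 1, -3, -1, -4, 2, -2, 0, 2]
201 [-5, -2, -8, 3, 0, 4, 47, 48, 47, 46, 46, 0, -2, 0, 2, 2]
205 [-2, -2, -1, 3, 2, 5, 10, 5, 47, 46, 47, 39, -1, 0, -1, 0]
209 [-5, 1186, -5, 4, 4, 11, 8, 6, 2, 9, 7, 2, 3, 22, -1, -2]
213 [-3, -7, 32, 3, 18, 10, 7, 8, 2, 7, 7, 8, 4, 0, -1, -1]
217 [-5, -3, 32, 6, 3, 8, 9, 19, 20, 23, 9, 9, 2, 5, 1, 3]
221 [-3, -4, 35, 1, 6, 4, 8, 1, 1, 7, 19, 6, 3, -2, 3, -1]
225 [-2, -2, 39, 33, 33, 32, 3, 4, 4, 5, 10, 17, 0, 35, 4, -5]
229 [1, -3, 37, 34, 37, 35, 37, 33, 36, 3, 3, 2, 8, 34, 3, 1]
233 [-2, 93, 81, 59, 45, 34, 35, 34, 32, 35, 30, 1, 0, 2, -8, 2]
237 [-3, -2, 109, 104, 92, 75, 56, 43, 36, 34, 37, 35, 39, -2, 0, -3]
241 [-2, -1, -3, 0, 90, 111, 103, 88, 73, 56, 39, 39, 38, 0, -3, -2]
245 [-1, -3, -3, -1, -4, -1, -3, 110, 110, 100, 84, 66, 37, 0, -2, -3]
249 [-2, -2, -2, -1, -2, -4, 0, -3, -1, -3, 109, 111, 36, -3, 0, 2]
253 [1, -3, -1, -2, -3, -1, -5, 0, -3, -1, -6, -6, -3, 1, -2, 4]
257 [-5, -4, 0, -1, -1, -4, 1, -4, -5, 1, 1, -2, 0, -4, 0, 0]
261 [0, -1, -6, 0, 0, -1, 0, 0, -3, 1186, 1, -4, -2, -4, -3, -3]
```

View pics/topc.png

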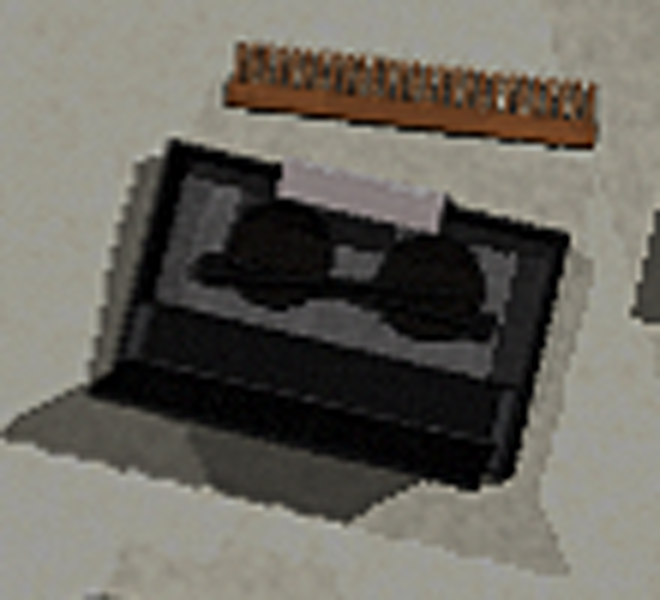

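View pics/scc.png

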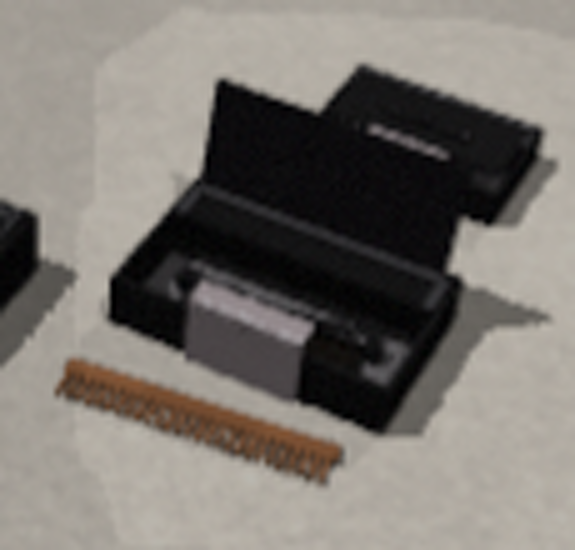

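Crop views: in the top crop, the rim's far corners are at about (172,139) and (570,234), the clip runs from (280,160) to (446,225), and the near right corner is at about (513,482). The flap leans back over the near side. Next I measure these points at rim height.

Run:
```python
from h import *
f=grab("top")
cp=lambda a:(np.array(a)+.5)/6-.5+[145,170]
W=lambda a,z:onz(f,[cp(a)],z)[0]
FL=W((172,139),.036);FR=W((570,234),.036);NR=W((513,484),.036)
print(FL,FR,NR,np.linalg.norm(FL-FR),np.linalg.norm(NR-FR))
e=(FL-FR)[:2];print("yaw",np.degrees(np.arctan2(-e[0],e[1])), "yaw side",np.degrees(np.arctan2(*(FR-NR)[1::-1])))
# rim/clip by depth
P=cloud(f);z=P[...,2];im=f["image"].astype(int)
sub=np.zeros(z.shape,bool);sub[190:210,185:225]=1
clip=sub&(z>.04)&(z<.06)&(im.sum(2)>250);q=np.argwhere(clip)[:,::-1]
r=cv2.minAreaRect(onz(f,q,.0485)[:,:2].astype(np.float32)*1000);print("clip",r,clip.sum())
# dark mask -> case outline
fl=(z>.055);fl[:225]=0;fl[255:]=0;fl[:,:150]=0;fl[:,245:]=0
n,lab,st,_=cv2.connectedComponentsWithStats(fl.astype(np.uint8));k=1+st[1:,4].argmax()
p=P[lab==k];c=p.mean(0);u,s,v=np.linalg.svd(p-c);print("flap plane n",v[2],"c",c,"n",len(p),s, "dir",v[0])
for a in [(93,388),(470,487)]: print(a,W(a,.11))
```

```text
[0.57557643 0.20126559 0.036     ] [0.53591127 0.02992318 0.036     ] [0.42958765 0.05311996 0.036     ] 0.17587366032008525 0.10882463682915752
yaw -13.034172641236571 yaw side -12.307447911673794
clip ((551.6336669921875, 118.71991729736328), (69.2840347290039, 17.76116371154785), 76.99071502685547) 194
flap plane n [-0.9753119   0.21903363  0.02812431] c [0.45413022 0.1388477  0.09757872] n 456 [1.95272726 0.96739729 0.10158026] dir [-0.00974406 -0.16991672  0.98541025]
(93, 388) [0.46840565 0.21716175 0.11      ]
(470, 487) [0.43047344 0.06612215 0.11      ]
```

Sizes agree: 175.9 × 108.8 mm against 176 × 108, both yaw estimates about -13°, and the clip 69 × 18 mm. Next I need the flap angle and slide from the inner-face points, since the slide may not start at 0.

Run:
```python
from h import *
C=np.array([.5035,.1287,0]);a=np.radians(-13);A=np.array([[np.cos(a),np.sin(a),0],[-np.sin(a),np.cos(a),0],[0,0,1]])
for n in ["scene","top"]:
    f=grab(n);P=(cloud(f)-C)@A.T
    m=(abs(P[...,1])<.07)&(P[...,2]>.05)&(P[...,2]<.108)&(P[...,0]>-.085)&(P[...,0]<-.02)
    q=P[m]
    for zz in np.arange(.05,.106,.008):
        w=q[(q[:,2]>=zz)&(q[:,2]<zz+.008)]
        if len(w): print(n,round(zz+.004,3),len(w),np.round(np.median(w,0)*1000,1))
    k=np.polyfit(q[:,2],q[:,0],1)
    for _ in range(5):
        r=q[:,0]-np.polyval(k,q[:,2]);g=abs(r)<2*np.median(abs(r));k=np.polyfit(q[g,2],q[g,0],1)
    print(n,k,"theta",np.pi/2-np.arctan(k[0]),"x at z=.039:",np.polyval(k,.039))
    m=(abs(P[...,1])<.078)&(P[...,2]>.09)&(P[...,0]>-.1)&(P[...,0]<-.02)
    print("ztop",np.percentile(P[m][:,2],[90,97,100]))
    print("deck/clip check", [np.round(np.median(P[(abs(P[...,1])<.03)&(P[...,2]>.044)&(P[...,2]<.055)&(P[...,0]>.03)&(P[...,0]<.07)],0)*1000,1)])
f=grab("scene")
for sl in (0,.01):
  for th in (1.75,1.9):
    pts=[[-.043+sl+.075*np.cos(th),y,.039+.075*np.sin(th)] for y in(-.08,.08)]+[[-.043+sl,y,.039] for y in(-.08,.08)]
    print(sl,th,np.round((proj(f,np.array(pts)@A+C)-[245,140]+.5)*5-.5))
```

```text
scene 0.054 105 [-43.1  -1.   53.9]
scene 0.062 116 [-44.7   4.5  62. ]
scene 0.07 111 [-46.4   1.5  70.2]
scene 0.078 110 [-47.8   2.1  78.2]
scene 0.086 111 [-49.4   1.5  85.7]
scene 0.094 124 [-51.1   3.7  93.8]
scene 0.102 111 [-52.3  -0.8 102.4]
scene [-0.19322453 -0.03278726] theta 1.7616686057544255 x at z=.039: -0.04032301785550256
ztop [0.11093504 0.1121118  0.1137378 ]
deck/clip check [array([49.9,  1.1, 46.9])]
top 0.054 38 [-43.3  -2.7  53.9]
top 0.062 39 [-44.7   2.8  62.1]
top 0.07 40 [-46.2  -9.5  69.7]
top 0.078 44 [-47.8   1.8  78. ]
top 0.086 47 [-49.4   1.5  85.9]
top 0.094 40 [-50.9  -0.8  93.5]
top 0.102 48 [-52.3  -2.2 102.3]
top [-0.18983399 -0.03297642] theta 1.7583980430166037 x at z=.039: -0.04037994548711114
ztop [0.11298318 0.11383147 0.11607872]
deck/clip check [array([49.3, -1.6, 47.2])]
0 1.75 [[216.  77.]
 [471. 168.]
 [198. 186.]
 [442. 279.]]
0 1.9 [[224.  72.]
 [477. 161.]
 [198. 186.]
 [442. 279.]]
0.01 1.75 [[208.  86.]
 [464. 177.]
 [190. 195.]
 [435. 289.]]
0.01 1.9 [[216.  80.]
 [470. 171.]
 [190. 195.]
 [435. 289.]]
```

Both cameras agree: θ ≈ 1.76 rad and hinge at case x ≈ -42.5 mm, so the slide is about 0. The tool is already yawed with its x along the case's -x. I now check heights along the path and compute the shifts.

```bash
cat >> h.py <<'E'
C=np.array([.5035,.1287,0]);_a=np.radians(-13);A=np.array([[np.cos(_a),np.sin(_a),0],[-np.sin(_a),np.cos(_a),0],[0,0,1]])
def st():
    s=sense();R=Ro.from_quat(s["orientation"]).as_matrix();p=np.array(s["position"])
    c=(p-C)@A.T; print("t %.2f"%s["time"],"TCPcase",np.round(c*1000,1),"tip z %.1f"%(1000*(p[2]-.017)),"F case",np.round(A@s["ft_force"],1),"gap %.2f"%s["finger_gap"])
    return s,R,p
def togo(x,y,tipz):
    s,R,p=st(); tgt=np.array([x,y,tipz+.017])@A+C
    d=R.T@(tgt-p); want=np.stack([-A[0],A[1],[0,0,-1]],1); rv=Ro.from_matrix(R.T@want).as_rotvec()
    print("shift/.25",np.round(d/.25,3),"rot/pi",np.round(rv/np.pi,4))
E
python3 - <<'E'
from h import *
togo(-.090,0,.14)
f=grab("top");P=cloud(f);z=P[...,2]
m=(P[...,1]>.0)&(P[...,1]<.75)&(P[...,0]>.0)&(P[...,0]<.6)&(z<.6)
print("max z",np.percentile(z[m],[99,99.9]))
Q=(P-C)@A.T
m=(abs(Q[...,1])<.06)&(Q[...,0]>-.2)&(Q[...,0]<-.075); print("behind max z",np.percentile(z[m],[90,99,100]))
E
```

```text
t 0.45 TCPcase [-464.3  411.3  248.2] tip z 231.2 F case [-0.  -0.2 -0. ] gap 1.00
shift/.25 [-1.491 -1.651  0.365] rot/pi [-0.     -0.      0.0013]
max z [0.06703946 0.11127825]
behind max z [0.03145112 0.03647216 0.04074366]
```

```bash
python3 -m crank '-.12 -.13 0 0 0 0;-.12 -.13 0 0 0 0;-.12 -.13 0 0 0 0;-.12 -.13 0 0 0 0;-.12 -.13 0 0 0 0;-.12 -.13 0 0 0 0;-.12 -.13 0 0 0 0;-.12 -.13 0 0 0 0;-.12 -.13 0 0 0 0;-.12 -.13 0 0 0 0;-.12 -.13 0 0 0 0' 1 30
python3 - <<'E'
from h import *
togo(-.090,0,.14)
E
```

```text
time: 1.88
position: [0.3936, 0.2048, 0.2485]
orientation: [0.107, 0.994, 0.004, 0.002]
ft_force: [-0.2, 0.6, -0.6]
finger_gap: -0.002
t 1.88 TCPcase [-124.2   49.4  248.5] tip z 231.5 F case [-0.3  0.5 -0.6] gap -0.00
shift/.25 [-0.134 -0.202  0.365] rot/pi [0.0028 0.0008 0.0037]
```

```bash
python3 -m crank '-.05 -.08 .05 .0028 .0008 .0037;-.05 -.08 .08 0 0 0;-.03 -.04 .1 0 0 0;0 0 .1 0 0 0;0 0 0 0 0 0'
python3 - <<'E'
from h import *
togo(-.090,0,.072)
f=grab("wrist");cv2.imwrite("pics/w1.png",f["image"][:,:,::-1])
f=grab("scene");c=f["image"][100:250,235:375]; cv2.imwrite("pics/s1.png",cv2.resize(c,None,fx=4,fy=4,interpolation=cv2.INTER_CUBIC)[:,:,::-1])
E
```

```text
time: 2.5
position: [0.419, 0.1435, 0.1657]
orientation: [0.118, 0.993, 0.001, 0.003]
ft_force: [0.4, -0.6, -0.4]
finger_gap: 0.001
t 2.50 TCPcase [-85.7  -4.6 165.7] tip z 148.7 F case [ 0.6 -0.5 -0.4] gap 0.00
shift/.25 [0.019 0.017 0.307] rot/pi [ 0.0008  0.0019 -0.003 ]
```

View pics/w1.png

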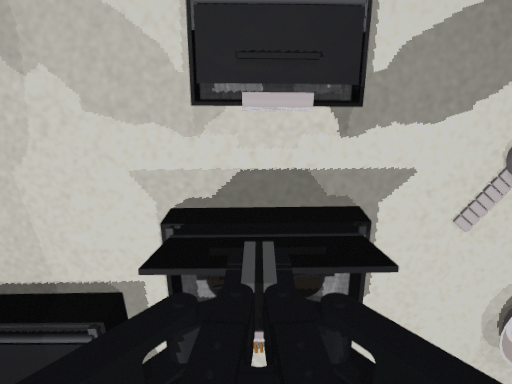

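View pics/s1.png

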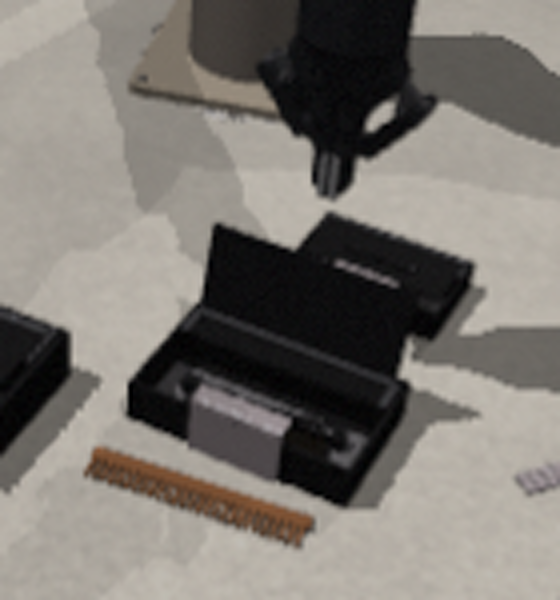

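The fingers are shut just behind the flap; the wrist view shows the flap edge at rows 240-270 and the fingertips at (258,245). The case and other things are untouched. I descend behind the flap.

```bash
python3 -m crank '.02 .017 .06 .0008 .0019 -.003;.01 0 .08 0 0 0;0 0 .08 0 0 0;0 0 .06 0 0 0;0 0 0 0 0 0'
python3 - <<'E'
from h import *
togo(-.075,0,.075)
E
```

```text
time: 3.22
position: [0.4154, 0.1549, 0.0965]
orientation: [0.11, 0.994, 0.003, 0.004]
ft_force: [0.3, 0.5, 0.2]
finger_gap: -0.001
t 3.23 TCPcase [-91.7   5.7  96.5] tip z 79.5 F case [0.2 0.5 0.2] gap -0.00
shift/.25 [-0.066 -0.023  0.018] rot/pi [0.0024 0.0024 0.0022]
```

```bash
python3 -m crank '-.03 -.012 .01 .0024 .0024 .0022;-.03 -.01 .008 0 0 0;-.03 0 0 0 0 0;-.03 0 .003 0 0 0;0 0 0 0 0 0'
python3 - <<'E'
from h import *
togo(-.033,0,.070)
E
```

```text
time: 3.85
position: [0.4471, 0.1427, 0.0928]
orientation: [0.113, 0.994, 0.001, 0.001]
ft_force: [-0.2, -1.2, -0.0]
finger_gap: 0.001
t 3.85 TCPcase [-58.1   0.9  92.8] tip z 75.8 F case [ 0.1 -1.2 -0. ] gap 0.00
shift/.25 [-0.1   -0.004  0.023] rot/pi [ 0.0005  0.0009 -0.0001]
```

```bash
python3 -m crank '-.025 0 .005 0 0 0;-.03 0 .008 0 0 0;-.03 0 .008 0 0 0;-.015 0 .002 0 0 0;0 0 0 0 0 0'
python3 - <<'E'
from h import *
togo(-.020,0,.060)
f=grab("scene");c=f["image"][100:250,235:375]; cv2.imwrite("pics/s2.png",cv2.resize(c,None,fx=4,fy=4,interpolation=cv2.INTER_CUBIC)[:,:,::-1])
f=grab("top");c=f["image"][170:270,145:255]; cv2.imwrite("pics/t2.png",cv2.resize(c,None,fx=6,fy=6,interpolation=cv2.INTER_CUBIC)[:,:,::-1])
E
```

```text
time: 4.47
position: [0.4721, 0.1368, 0.0863]
orientation: [0.113, 0.994, 0.0, 0.0]
ft_force: [-0.6, 0.4, 0.6]
finger_gap: 0.003
t 4.47 TCPcase [-32.4   0.8  86.3] tip z 69.3 F case [-0.7  0.3  0.6] gap 0.00
shift/.25 [-0.05  -0.003  0.037] rot/pi [0.0003 0.0002 0.0001]
```

View pics/s2.png

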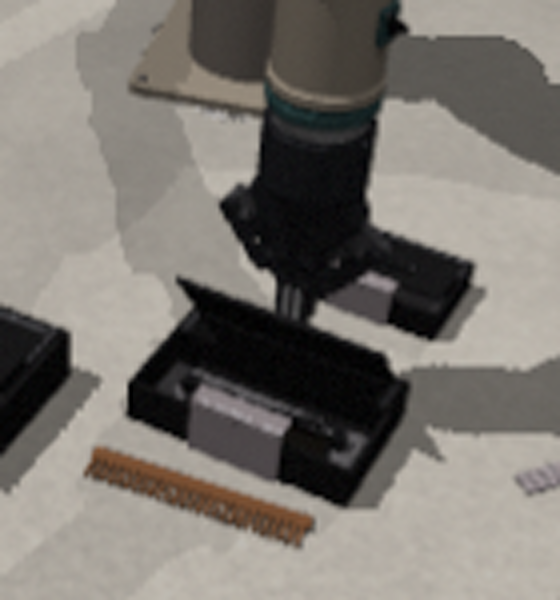

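View pics/t2.png

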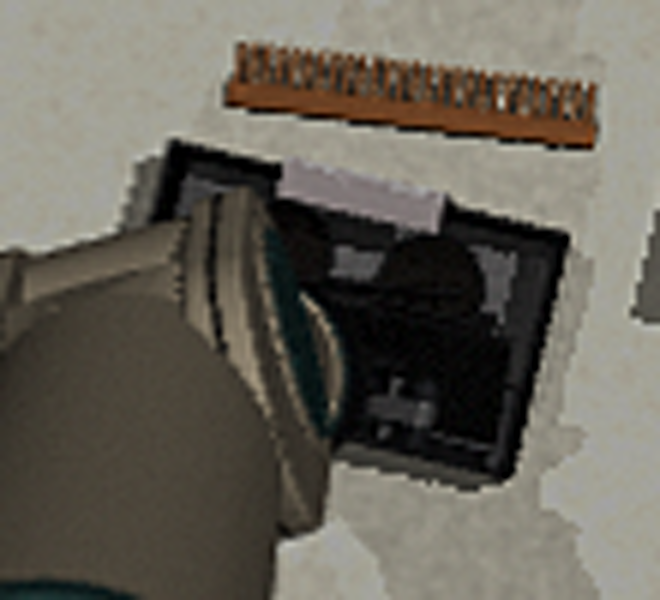

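The flap is folding as intended, leaning forward at roughly 50-60°, with the clip and comb undisturbed. I check angle and hinge slide from the depth before going down.

```bash
cat >> h.py <<'E'
def flapfit(n,xr=(-.06,.03),zr=(.05,.12)):
    f=grab(n);P=(cloud(f)-C)@A.T
    m=(abs(P[...,1])<.075)&(P[...,2]>zr[0])&(P[...,2]<zr[1])&(P[...,0]>xr[0])&(P[...,0]<xr[1])&(abs(P[...,1])>.03)
    q=P[m]; print(n,len(q))
    k=np.polyfit(q[:,2],q[:,0],1)
    for _ in range(8):
        r=q[:,0]-np.polyval(k,q[:,2]);g=abs(r)<2*np.median(abs(r))+.001;k=np.polyfit(q[g,2],q[g,0],1)
    th=np.pi/2-np.arctan(k[0]); print("  theta %.3f"%th,"face x at z39 %.4f"%np.polyval(k,.039),"half-thickness dx %.4f"%(.002/np.sin(th)),"n",g.sum(),"ztop %.4f"%q[g][:,2].max())
E
python3 - <<'E'
from h import *
flapfit("scene");flapfit("top")
E
```

```text
scene 182
  theta 0.968 face x at z39 -0.0382 half-thickness dx 0.0024 n 164 ztop 0.1024
top 230
  theta 0.957 face x at z39 -0.0433 half-thickness dx 0.0024 n 209 ztop 0.1033
```

θ ≈ 0.96 and hinge at about -40.8 mm, so the slide is at most 2 mm, below 8. I continue down behind the ridge.

```bash
python3 -m crank '-.025 0 .018 0 0 0;-.025 0 .02 0 0 0;-.008 0 .018 0 0 0;-.006 0 .018 0 0 0;0 0 0 0 0 0'
python3 - <<'E'
from h import *
togo(-.015,0,.041)
flapfit("scene",zr=(.042,.1))
E
```

```text
time: 5.3
position: [0.4888, 0.133, 0.0668]
orientation: [0.113, 0.994, 0.001, 0.001]
ft_force: [-0.7, 0.3, 0.5]
finger_gap: 0.0
t 5.30 TCPcase [-15.3   0.9  66.8] tip z 49.8 F case [-0.8  0.1  0.5] gap 0.00
shift/.25 [-0.001 -0.004  0.035] rot/pi [0.0004 0.0004 0.0002]
scene 342
  theta 0.251 face x at z39 -0.0449 half-thickness dx 0.0080 n 287 ztop 0.0587
```

```bash
python3 -m crank '0 0 .012 0 0 0;0 0 .012 0 0 0;0 0 .012 0 0 0;0 0 .008 0 0 0;0 0 .008 0 0 0'
python3 - <<'E'
from h import *
togo(-.015,0,.041)
f=grab("scene");c=f["image"][140:240,250:350]; cv2.imwrite("pics/s3.png",cv2.resize(c,None,fx=6,fy=6,interpolation=cv2.INTER_CUBIC)[:,:,::-1])
P=(cloud(f)-C)@A.T
for y0 in (-.07,-.05,.05,.07):
  m=(abs(P[...,1]-y0)<.008)&(P[...,2]>.0)&(abs(P[...,0])<.06); q=P[m]; q=q[q[:,0].argsort()]
  print(y0,[(int(q[(abs(q[:,0]-x)<.003),2].mean()*1000) if (abs(q[:,0]-x)<.003).any() else None) for x in np.arange(-.05,.055,.006)])
E
```

```text
time: 5.98
position: [0.4909, 0.1327, 0.0573]
orientation: [0.113, 0.994, 0.001, 0.003]
ft_force: [-3.5, -2.2, 30.8]
finger_gap: -0.004
t 5.97 TCPcase [-13.2   1.   57.3] tip z 40.3 F case [-2.9 -3.  30.8] gap -0.00
shift/.25 [ 0.007 -0.004 -0.003] rot/pi [ 0.001   0.002  -0.0001]
-0.07 [34, 38, 39, 39, 39, 39, 39, 40, 40, 30, 20, 20, 38, 38, 38, None, 32, 17]
-0.05 [35, 39, 257, 416, 436, 443, 271, 159, 113, 38, 27, 36, 27, 38, 38, None, None, 18]
0.05 [34, 38, 39, 38, 56, 171, 270, 280, 265, 370, 299, 22, 24, 39, 38, None, 33, 19]
0.07 [29, 24, 36, 31, 26, 49, 49, 58, 53, 24, 22, 23, 35, 38, 37, None, 31, 18]
```

View pics/s3.png

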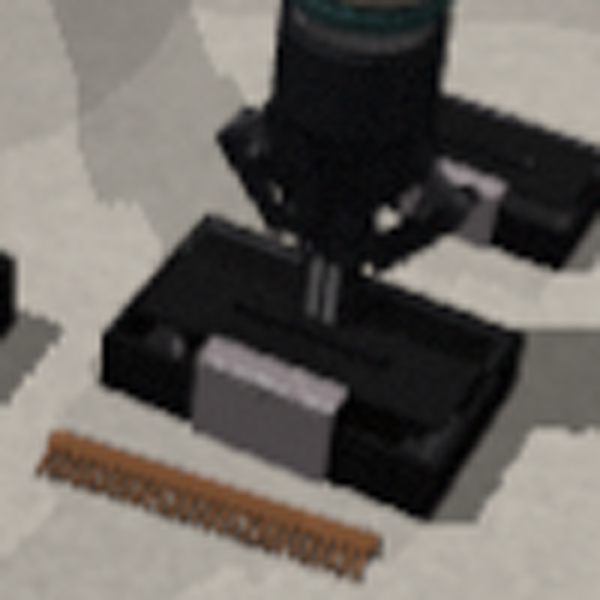

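The flap lies flat with the tip behind the ridge and the front edge still short of the lip. The press is 31 N, more than needed, so I ease it and push in small steps.

```bash
python3 -m crank '0 0 .001 0 0 0;-.006 0 .001 0 0 0;-.006 0 .001 0 0 0;-.006 0 .001 0 0 0;-.006 0 .001 0 0 0'
python3 - <<'E'
from h import *
st()
E
```

```text
time: 6.65
position: [0.4929, 0.1322, 0.0578]
orientation: [0.112, 0.994, 0.001, -0.0]
ft_force: [-3.3, -0.6, 10.1]
finger_gap: 0.001
t 6.65 TCPcase [-11.1   1.   57.8] tip z 40.8 F case [-3.1 -1.3 10.1] gap 0.00
```

```bash
python3 -m crank '-.014 0 .001 0 0 0;-.014 0 .001 0 0 0;-.014 0 .001 0 0 0;-.014 0 .001 0 0 0'
python3 - <<'E'
from h import *
st()
E
```

```text
time: 7.15
position: [0.5033, 0.1298, 0.0578]
orientation: [0.112, 0.994, 0.001, -0.004]
ft_force: [-5.0, 0.0, 9.9]
finger_gap: -0.005
t 7.15 TCPcase [-0.5  1.  57.8] tip z 40.8 F case [-4.8 -1.1  9.9] gap -0.00
```

```bash
python3 -m crank '-.014 0 .001 0 0 0;-.014 0 .001 0 0 0;-.014 0 .001 0 0 0'
python3 - <<'E'
from h import *
st()
f=grab("scene");c=f["image"][140:240,250:350]; cv2.imwrite("pics/s4.png",cv2.resize(c,None,fx=6,fy=6,interpolation=cv2.INTER_CUBIC)[:,:,::-1])
E
```

```text
time: 7.52
position: [0.5074, 0.1288, 0.0576]
orientation: [0.111, 0.994, 0.0, -0.01]
ft_force: [-8.2, 1.6, 16.8]
finger_gap: -0.002
t 7.53 TCPcase [ 3.8  1.  57.6] tip z 40.6 F case [-8.3 -0.3 16.8] gap -0.00
```

View pics/s4.png

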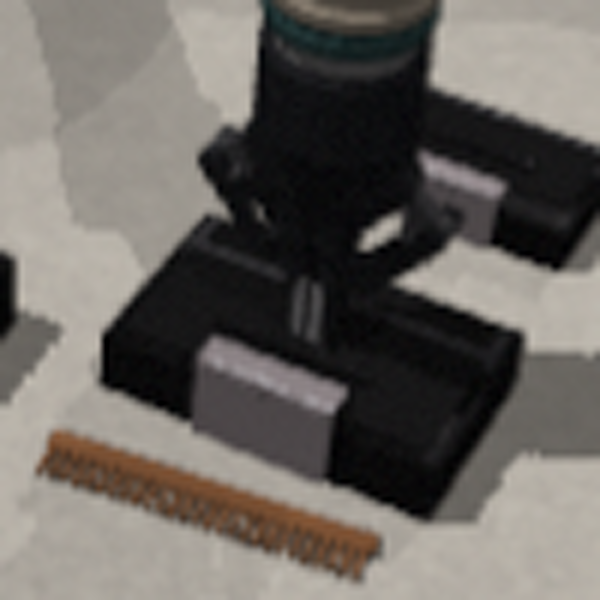

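The flap is sliding, with its edge now reaching the lip. The tool has tilted by about 1°; I correct that and push on.

```bash
python3 - <<'E'
from h import *
togo(.010,0,.041)
E
python3 -m crank '-.02 -.003 0 0 -.006 0;-.02 0 0 0 0 0;-.02 0 .001 0 0 0'
python3 - <<'E'
from h import *
togo(.010,0,.041)
E
```

```text
t 7.58 TCPcase [ 3.8  1.1 57.6] tip z 40.6 F case [-7.6 -0.8 16.2] gap -0.00
shift/.25 [-0.025 -0.004 -0.002] rot/pi [-0.0006 -0.0065  0.0016]
time: 7.95
position: [0.5079, 0.1289, 0.0575]
orientation: [0.108, 0.994, -0.002, -0.014]
ft_force: [-10.3, 2.5, 18.6]
finger_gap: 0.002
t 7.95 TCPcase [ 4.2  1.1 57.5] tip z 40.5 F case [-10.6   0.1  18.6] gap 0.00
shift/.25 [-0.023 -0.005 -0.003] rot/pi [-0.0021 -0.009   0.0034]
```

Stuck at 10.6 N push with 18.6 N press, so friction from pressing may be the cause. I ease the press.

```bash
python3 -m crank '0 0 -.003 0 -.004 0;-.015 0 -.002 0 -.004 0'
python3 - <<'E'
from h import *
togo(.010,0,.041)
flapfit
f=grab("scene");P=(cloud(f)-C)@A.T
c=f["image"][170:225,270:345]; c=cv2.convertScaleAbs(cv2.resize(c,None,fx=9,fy=9,interpolation=cv2.INTER_CUBIC),alpha=2.5,beta=0);cv2.imwrite("pics/s5.png",c[:,:,::-1])
E
```

```text
time: 8.2
position: [0.5106, 0.1284, 0.0584]
orientation: [0.107, 0.994, -0.003, -0.003]
ft_force: [-0.2, -0.0, 0.6]
finger_gap: -0.002
t 8.20 TCPcase [ 7.   1.3 58.4] tip z 41.4 F case [-0.2 -0.1  0.6] gap -0.00
shift/.25 [-0.012 -0.005  0.002] rot/pi [-0.0022 -0.0014  0.0037]
```

View pics/s5.png

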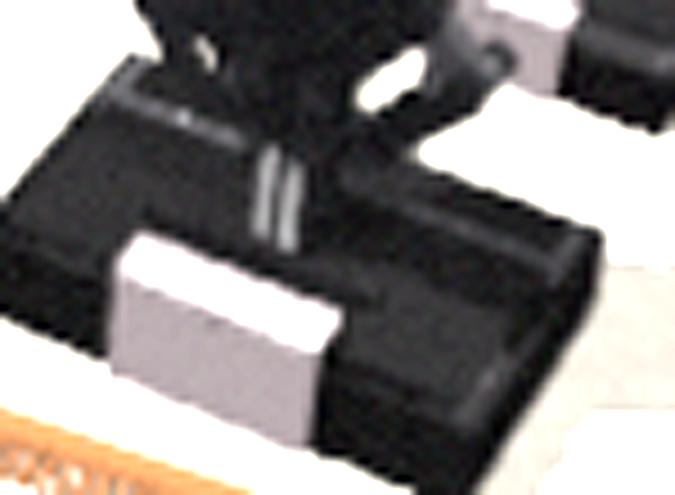

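The front edge is now under the lip, and easing the press freed the slide. I keep pushing lightly towards home.

```bash
python3 -m crank '-.012 0 .001 0 0 0;-.012 0 0 0 0 0;-.014 0 0 0 0 0'
python3 - <<'E'
from h import *
togo(.010,0,.041)
E
```

```text
time: 8.62
position: [0.514, 0.1277, 0.0576]
orientation: [0.106, 0.994, -0.004, -0.009]
ft_force: [-9.3, 2.4, 13.9]
finger_gap: -0.004
t 8.62 TCPcase [10.5  1.4 57.6] tip z 40.6 F case [-9.6  0.3 13.9] gap -0.00
shift/.25 [ 0.002 -0.006 -0.001] rot/pi [-0.0032 -0.0057  0.0043]
```

```bash
python3 -m crank '-.004 0 -.003 0 -.003 0;-.014 0 -.001 0 -.003 0;-.014 0 0 0 0 0'
python3 - <<'E'
from h import *
togo(.010,0,.041)
E
python3 -m crank '-.02 0 -.002 0 -.003 0;-.02 0 -.001 0 -.003 0'
python3 - <<'E'
from h import *
togo(.010,0,.041)
f=grab("scene");P=(cloud(f)-C)@A.T
c=f["image"][170:225,270:345]; c=cv2.convertScaleAbs(cv2.resize(c,None,fx=9,fy=9,interpolation=cv2.INTER_CUBIC),alpha=2.5,beta=0);cv2.imwrite("pics/s6.png",c[:,:,::-1])
E
```

```text
time: 9.0
position: [0.5142, 0.1277, 0.0576]
orientation: [0.105, 0.994, -0.006, -0.008]
ft_force: [-9.1, 2.9, 13.0]
finger_gap: -0.002
t 9.00 TCPcase [10.6  1.4 57.6] tip z 40.6 F case [-9.5  0.8 13. ] gap -0.00
shift/.25 [ 0.003 -0.006 -0.001] rot/pi [-0.0042 -0.0047  0.0051]
time: 9.25
position: [0.5142, 0.1278, 0.0576]
orientation: [0.104, 0.995, -0.008, -0.009]
ft_force: [-11.1, 2.7, 14.0]
finger_gap: 0.0
t 9.25 TCPcase [10.7  1.5 57.6] tip z 40.6 F case [-11.4   0.1  14. ] gap 0.00
shift/.25 [ 0.003 -0.006 -0.001] rot/pi [-0.0055 -0.0049  0.006 ]
```

View pics/s6.png

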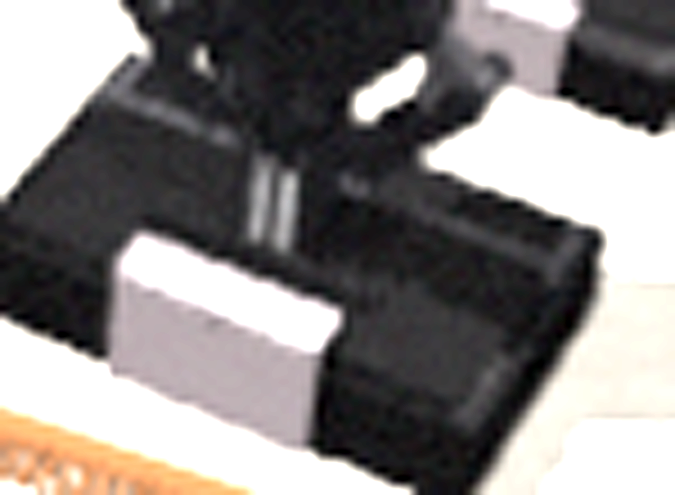

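Possibly the stop, possibly friction again, so I push once more with the press eased, as worked before.

```bash
python3 -m crank '0 0 -.004 .004 -.003 -.005;-.012 0 -.003 0 -.004 0;-.014 0 -.003 0 -.004 0'
python3 - <<'E'
from h import *
togo(.010,0,.041)
E
python3 -m crank '-.016 0 -.002 0 -.003 0;-.03 0 -.002 0 -.003 0'
python3 - <<'E'
from h import *
togo(.010,0,.041)
E
```

```text
time: 9.68
position: [0.5139, 0.1279, 0.0581]
orientation: [0.095, 0.995, -0.017, 0.001]
ft_force: [-9.3, 3.6, 2.9]
finger_gap: -0.005
t 9.68 TCPcase [10.3  1.6 58.1] tip z 41.1 F case [-9.8  1.4  2.9] gap -0.01
shift/.25 [ 0.001 -0.006  0.001] rot/pi [-0.0105  0.002   0.012 ]
time: 9.93
position: [0.5142, 0.1279, 0.0575]
orientation: [0.093, 0.995, -0.019, -0.0]
ft_force: [-18.7, 6.6, 16.8]
finger_gap: 0.001
t 9.93 TCPcase [10.6  1.7 57.5] tip z 40.5 F case [-19.7   2.2  16.8] gap 0.00
shift/.25 [ 0.003 -0.007 -0.002] rot/pi [-0.012   0.0012  0.013 ]
```

At 9.8 N push with only 2.9 N press, and again at 19.7 N, nothing moved further. That is the firm stop, where predicted (x ≈ 10 mm). I lift straight off.

```bash
python3 -m crank '0 0 -.012 0 0 0;0 0 -.03 0 0 0;0 0 -.06 0 0 0;.02 0 -.1 -.01 0 .012;.1 0 -.15 0 0 0;.15 0 -.15 0 0 0;.2 0 -.1 0 0 0;.2 .1 -.1 0 0 0;.2 .15 0 0 0 0;.2 .15 0 0 0 0;0 .2 0 0 0 0;0 0 0 0 0 0'
python3 - <<'E'
from h import *
st()
f=grab("scene");P=(cloud(f)-C)@A.T
c=f["image"][140:250,245:360]; c=cv2.convertScaleAbs(cv2.resize(c,None,fx=6,fy=5,interpolation=cv2.INTER_CUBIC),alpha=2,beta=0);cv2.imwrite("pics/s7.png",c[:,:,::-1])
g=grab("top");c=g["image"][170:270,145:255]; cv2.imwrite("pics/t7.png",cv2.convertScaleAbs(cv2.resize(c,None,fx=6,fy=6,interpolation=cv2.INTER_CUBIC),alpha=2.5,beta=0)[:,:,::-1])
for n,F in(("scene",f),("top",g)):
  P=(cloud(F)-C)@A.T
  for y0 in (-.06,.0,.06):
    q=P[(abs(P[...,1]-y0)<.012)&(P[...,2]>.0)&(P[...,2]<.15)&(abs(P[...,0])<.07)]
    print(n,y0,[(int(1000*np.median(q[(abs(q[:,0]-x)<.003),2])) if (abs(q[:,0]-x)<.003).any() else None) for x in np.arange(-.05,.062,.006)])
E
```

```text
time: 11.42
position: [0.2947, 0.3449, 0.246]
orientation: [0.118, 0.993, 0.008, 0.016]
ft_force: [-0.3, -0.8, -0.5]
finger_gap: -0.002
t 11.43 TCPcase [-252.1  163.7  246. ] tip z 229.0 F case [-0.2 -0.8 -0.5] gap -0.00
scene -0.06 [33, 35, 34, 35, 39, 40, 39, 40, 39, 40, 40, 40, 40, 42, 41, 41, 42, 22, 5]
scene 0.0 [34, 34, 34, 35, 39, 39, 40, 40, 40, 40, 40, 41, 47, 43, 42, 46, 47, 46, 27]
scene 0.06 [35, 34, 33, 35, 40, 39, 39, 40, 40, 40, 40, 40, 40, 41, 41, 42, 41, 21, 5]
top -0.06 [35, 35, 34, 34, 40, 39, 39, 40, 39, 40, 41, 39, 40, 41, 41, 41, 41, 35, 1]
top 0.0 [34, 35, 34, 33, 40, 38, 40, 40, 40, 40, 41, 40, 44, 43, 41, 44, 47, 46, 47]
top 0.06 [33, 33, 34, 34, 38, 38, 40, 40, 40, 40, 40, 40, 40, 41, 40, 41, 41, 35, 0]
```

View pics/s7.png

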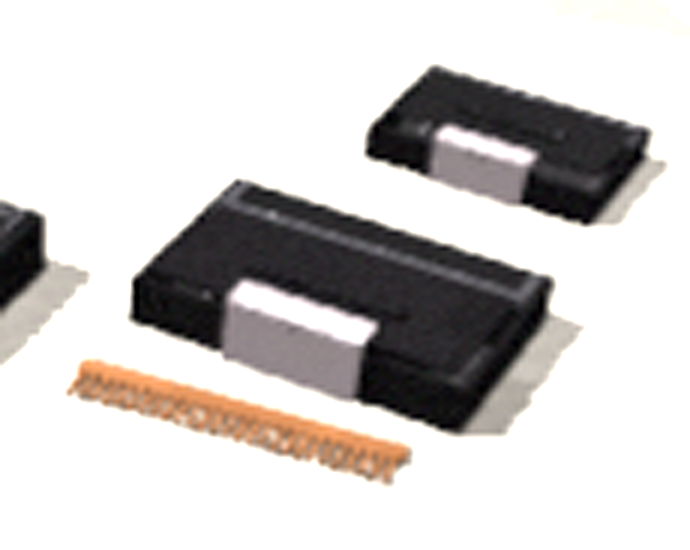

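View pics/t7.png

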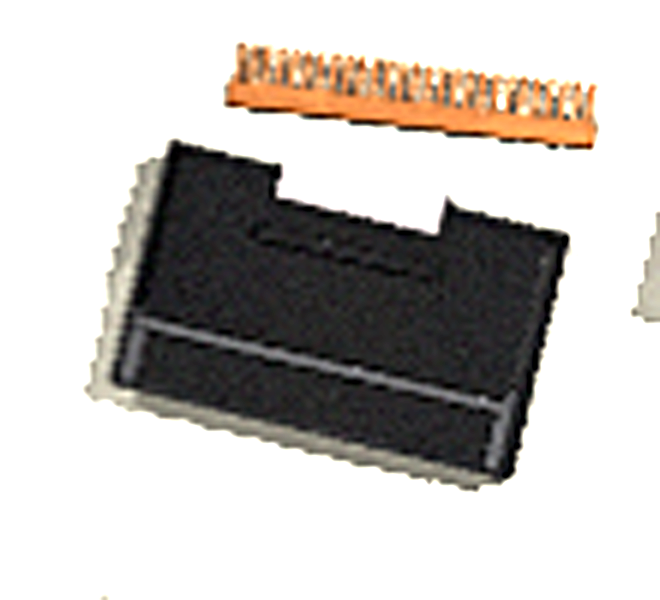

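The flap stays shut after release, its front under the lip, with the comb unmoved. A finer check of the slide: the ridge should span 21-27 mm and the rear step should be near -25 mm. I also check the other objects.

Run:
```python
from h import *
for n in("scene","top"):
  F=grab(n);P=(cloud(F)-C)@A.T
  r=P[(abs(P[...,1])<.034)&(P[...,2]>.0445)&(P[...,2]<.05)&(P[...,0]>.0)&(P[...,0]<.036)]
  print(n,"ridge",len(r),np.percentile(r[:,0],[5,50,95])*1000)
  b=(abs(P[...,1])<.07)&(P[...,0]>-.05)&(P[...,0]<0)&(P[...,2]>.03)&(P[...,2]<.045);q=P[b]
  xs=np.arange(-.036,-.014,.002);print([(round(1000*x),round(1000*np.mean(q[abs(q[:,0]-x)<.001,2]),1)) for x in xs])
  q=P[(abs(P[...,1])>.045)&(abs(P[...,1])<.078)&(P[...,0]>.03)&(P[...,0]<.058)&(P[...,2]>.0)]
  xs=np.arange(.040,.058,.002);print([(round(1000*x),round(1000*np.median(q[abs(q[:,0]-x)<.001,2]),1)) for x in xs])
f=grab("top");cv2.imwrite("pics/t8.png",f["image"][:,:,::-1])
a=cv2.imread("pics/top0.png").astype(int);d=abs(a-f["image"][:,:,::-1].astype(int)).max(2)>60
for nm,(u0,v0,u1,v1) in dict(comb=(178,172,250,196),watch=(75,210,138,262),dish=(80,145,125,190),jar=(385,145,422,182),phone=(370,225,440,268),lock=(272,100,305,128)).items(): print(nm,d[v0:v1,u0:u1].sum())
```

```text
scene ridge 47 [19.82357309 25.36879082 28.81874275]
[(-36, np.float64(34.8)), (-34, np.float64(35.1)), (-32, np.float64(36.1)), (-30, np.float64(nan)), (-28, np.float64(37.7)), (-26, np.float64(39.3)), (-24, np.float64(40.0)), (-22, np.float64(39.9)), (-20, np.float64(39.8)), (-18, np.float64(39.7)), (-16, np.float64(39.9))]
[(40, np.float64(41.5)), (42, np.float64(41.3)), (44, np.float64(42.0)), (46, np.float64(42.2)), (48, np.float64(40.9)), (50, np.float64(37.2)), (52, np.float64(16.9)), (54, np.float64(21.2)), (56, np.float64(17.6))]
top ridge 66 [10.17677217 23.8845211  30.18162413]
[(-36, np.float64(35.0)), (-34, np.float64(34.8)), (-32, np.float64(34.5)), (-30, np.float64(34.4)), (-28, np.float64(36.9)), (-26, np.float64(39.9)), (-24, np.float64(40.2)), (-22, np.float64(36.6)), (-20, np.float64(39.1)), (-18, np.float64(39.8)), (-16, np.float64(39.5))]
[(40, np.float64(40.3)), (42, np.float64(41.1)), (44, np.float64(41.2)), (46, np.float64(40.6)), (48, np.float64(42.6)), (50, np.float64(40.4)), (52, np.float64(34.0)), (54, np.float64(35.3)), (56, np.float64(2.0))]
comb 0
watch 0
dish 0
jar 0
phone 0
lock 0
  return _methods._mean(a, axis=axis, dtype=dtype,
  ret = ret.dtype.type(ret / rcount)
```

View pics/t8.png

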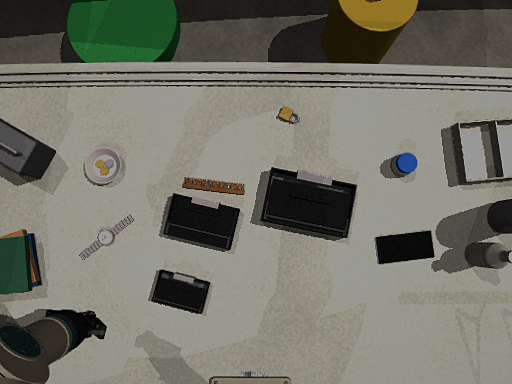

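The case at (200,222) is shut and everything else is unmoved. The front edge is at about 50 mm, the ridge centre at about 24-25 mm and the rear step at about -27 mm, which all match full home. The arm is clear at lower left, so I hand in.

```bash
python3 -c "
from station import order,sense
print(sense()['time']);print(order.job_done())"
```

```text
11.675
the job is handed in; nothing more can be done
None
```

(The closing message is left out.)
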